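Set out the cement test kit on its marked pads

TASK

From the things standing in front, among the white pads, set out the kit for the next cement test: stand the sample tin on the orange disc, the open crucible on the blue ring, the mortar cube on the green square and lay the stopwatch face up on the black rounded rectangle, each centred on the mark of its own outline on the white pads, the cube and the stopwatch with their sides square to their pads. Leave the glass weighing bottle and the roll of tape where they are, and let go of everything.

Things in the scene. Friction and masses are not known exactly. Their poses are not given: they have to be found in the camera images.
- sample_tin: Round aluminium sample tin with a fixed white-looking press lid; body 58 mm diameter up to 25 mm high, lid 60 mm diameter from 25 to 40 mm high (total height 40 mm), stands upright, about 0.11 kg. Origin: centre of its underside, z up. Its place is pad_disc. (The similar tins farther back at the left are fixed room furnishings, not this one.).
- crucible: Small white porcelain crucible, an open cup widening upward: foot 25 mm diameter, rim 44 mm diameter, 37 mm high; the wall flares from 40 to 44 mm between 24 and 37 mm height. Stands mouth up, about 0.05 kg. Origin: centre of its underside, z up. Its place is pad_ring. (The two similar crucibles farther back at the left are fixed room furnishings, not this one.).
- mortar_cube: Grey hardened mortar test cube, 40 x 40 x 40 mm, about 0.14 kg, lying at any yaw. Origin: centre of its underside, x and y square to its side faces, z up. Its place is pad_square.
- stopwatch: Black digital stopwatch with a grey face and small coloured buttons at one end, lying face up: 71 mm along its x, 60 mm along its y, 17 mm high (19 mm at the buttons), rounded corners, about 0.08 kg. Grasp it across the 60 mm (along its y). Origin: centre of its underside (to within 3 mm), z up through its face. At the start its y points along world x to within about 0.5 rad, either way. Its place is pad_watch.
- pad_disc: Fixed white square plate, 80 x 80 mm, 4 mm thick, screwed to the worktop, bearing a solid orange disc 60 mm across, the outline of the sample tin, at its centre. Origin: centre of its underside (z = 0), so its top is 4 mm higher; x and y lie along its edges, z up. It lies turned by up to about 0.4 rad.
- pad_ring: Fixed white square plate, 80 x 80 mm, 4 mm thick, screwed to the worktop, bearing a blue ring, 44 mm outside and 26 mm inside diameter, the outline of the open crucible, at its centre. Origin: centre of its underside (z = 0), so its top is 4 mm higher; x and y lie along its edges, z up. It lies turned by up to about 0.4 rad.
- pad_square: Fixed white square plate, 80 x 80 mm, 4 mm thick, screwed to the worktop, bearing a green square 40 x 40 mm, the outline of the mortar cube, at its centre with sides along the plate's edges. Origin: centre of its underside (z = 0), so its top is 4 mm higher; x and y lie along its edges, z up. It lies turned by up to about 0.4 rad.
- pad_watch: Fixed white square plate, 80 x 80 mm, 4 mm thick, screwed to the worktop, bearing a black rectangle with well rounded corners, 66 mm along x by 60 mm along y, the outline of the stopwatch, at its centre. Origin: centre of its underside (z = 0), so its top is 4 mm higher; x and y lie along its edges, z up. It lies turned by up to about 0.4 rad.
- weighing_bottle: Bystander, to be left alone: glass weighing bottle with a knobbed glass stopper, greyish from its filling, loose, 43 mm diameter, 64 mm high. Origin: centre of its underside, z up.
- tape_roll: Bystander, to be left alone: roll of yellowish tape lying flat, loose, 96 mm diameter, 25 mm high. Origin: centre of its underside, z up.

How it is judged:
By the outcome, as a careful person would: the job done as asked, in the order asked, and still so for the second after the job is handed in, with the robot touching nothing.
It also fails if it takes over 115 s, if anything falls off the work surface, if the arm or the gripper's body presses on something with over 40 N, if the wrist force passes 120 N, or if a joint passes its speed limit or range.

ROBOT

A 7-joint arm with a two-finger parallel gripper is mounted at the origin on a cart in front of the work surface, level with it; the furniture and walls round the work are solid. World frame = base frame: x ahead of the robot, y to its left, z up, the work surface at z = 0. Lengths are in m, angles in rad, forces in N, time in s.
With the tool pointing down it reaches from about 0.425 to 0.875 m from the base axis. Payload 4.7 kg.
Tool frame: the origin (TCP) lies midway between the tips of the shut fingers; the grasp point (between the pads) lies 19 mm behind it; y points along the fingers, z is the direction in which the jaws open and shut, and the axes are right-handed (so a half turn about y gives the same grasp; the last joint's range is limited). The gripper opens to 87 mm and grips with 3 to 60 N. Pads are 19 mm wide; open, the fingers measure 117 mm over their backs; the gripper's body (75 mm by 190 mm) begins 51 mm behind the grasp point.
Start: joints at [-1.173, 0.321, -0.07, 1.45, 0.023, 1.371, -0.057], TCP at [0.243, 0.603, 0.223] pointing down, gripper open.
Joint ranges: [-2.86, 2.86], [-0.3, 2.09], [-1.38, 1.24], [0.06, 2.45], [-1.56, 4.7], [0.09, 2.05], [-2.69, 2.69]. Speed limits (rad/s): [2.57, 2.57, 3.14, 3.14, 3.14, 3.14, 3.14].

INTERFACE

Orientations are given as a rotation vector (axis times angle).
In Python, from workcell import read_state, imaging, ticket gives the robot as it stands. The module is installed in compiled form; this text tells all that it offers.
- The arm moves only by the shell command python3 -m handwheel 'ROWS' [FORCE]. ROWS is JSON, a list of rows, each an object with "offset": the shift along the world's x, y, z in mm, a list of three; "yaw": the turn about the world's z in rad; "gripper": the closure in counts, from 0 (fully open) to 255 (shut). In form: [{"offset": [tx, ty, tz], "yaw": yaw, "gripper": gripper}, ...]. A call has exactly 8 rows; each row shifts and turns the commanded pose from where the row before left it; what a row does not reach is not made up. A row lasts 1/10 s, in which the tool goes at most 50 mm and 8.59 degrees, less where a joint would pass 70% of its speed; a pose out of reach is approached as far as the arm can. A call is refused whole if a number of a shift passes 50 or a number of a turn 0.15, either way. A call with a gripper value outside its range is refused whole. The fingers move at their own pace and stop on an object; FORCE is the grip in N (left out, the last holds). Time passes only in rows, so rows that do not move let the fingers close, or fill a call up. It gives the time, the measured TCP pose, the force and the opening at its end, in the units of the state.
- read_state(): the state, without advancing time (a new reading comes with each control period).
- imaging.grab_frame(name): name is "side" or "top" or "wrist"; returns a dict with "frame" (400x640x3 uint8, blue, green, red), "fx", "fy", "cx", "cy" (pixels), "extrinsics" (4x4, takes a point from camera to world coordinates); the wrist camera has in their place "tool_from_camera" (4x4, takes a point from camera to tool coordinates, whose origin is the TCP and whose axes are the tool frame's). Camera axes: x right, y down, z forward; pixel columns grow to the right and rows downward; lengths in m; the calibration is good to about 2 mm. The wrist camera is an equidistant fisheye: a pixel r from the principal point sees the ray r / f radians off the axis. A picture is of the moment at which its call begins: read the wrist's pose just before it. There is no depth.
- ticket.hand_in(): hands the job in, once; it reports no verdict.
The state is a dict: "clock": time; "joints": joint angles; "qd": joint speeds; "effort": joint torques, N m; "tool_pos": TCP position; "tool_rot": TCP orientation; "force": force on the tool from outside, world axes, zero at the start; "ft_torque": the same for the moment, N m; "width": finger opening in m.
Only numpy, scipy, OpenCV 4.12 (cv2) and the standard library are available. Lean on these libraries where they do the work, as an engineer would, in place of code of your own. Each camera call takes 0.05 s, during which the arm holds its last target. There are 200 camera calls.

## Working session

There is one attempt and no reset: what is moved stays moved. The work goes in short steps, Python scripts to look and compute and a shell command to move; the robot and the scene stay as the last step left them, time stands still between calls to the robot, and variables do not carry over. Pictures are saved under pics/ and viewed, about 12 in all and at most 16, crops included, and the job is handed in when it is done.

```bash
mkdir -p pics; cat > h.py <<'E'
import numpy as np, cv2, json
from scipy.spatial.transform import Rotation as R
from workcell import read_state, imaging, ticket
def grab(name,tag):
    s=read_state(); d=imaging.grab_frame(name)
    if name=="wrist":
        T=np.eye(4);T[:3,:3]=R.from_rotvec(s["tool_rot"]).as_matrix();T[:3,3]=s["tool_pos"]
        d["E"]=T@np.array(d["tool_from_camera"])
    else: d["E"]=np.array(d["extrinsics"])
    d["name"]=name; cv2.imwrite(f"pics/{tag}.png",d["frame"])
    np.savez(f"pics/{tag}.npz",E=d["E"],k=[d["fx"],d["fy"],d["cx"],d["cy"]],f=d["frame"],n=name)
    return d
def load(tag):
    z=np.load(f"pics/{tag}.npz"); k=z["k"]
    return dict(E=z["E"],fx=k[0],fy=k[1],cx=k[2],cy=k[3],frame=z["f"],name=str(z["n"]))
def ray(d,u,v):
    x=(u-d["cx"])/d["fx"];y=(v-d["cy"])/d["fy"]
    if d["name"]=="wrist":
        r=np.hypot(x,y)+1e-12; c=np.array([np.sin(r)*x/r,np.sin(r)*y/r,np.cos(r)])
    else: c=np.array([x,y,1.])
    c=d["E"][:3,:3]@c
    return d["E"][:3,3],c/np.linalg.norm(c)
def onz(d,u,v,z):
    o,r=ray(d,u,v); return o+r*(z-o[2])/r[2]
def proj(d,p):
    c=np.linalg.inv(d["E"])@np.append(p,1); c=c[:3]
    if d["name"]=="wrist":
        t=np.arctan2(np.hypot(c[0],c[1]),c[2]);n=np.hypot(c[0],c[1])+1e-12
        return np.array([d["cx"]+d["fx"]*t*c[0]/n,d["cy"]+d["fy"]*t*c[1]/n])
    return np.array([d["cx"]+d["fx"]*c[0]/c[2],d["cy"]+d["fy"]*c[1]/c[2]])
def tri(*obs):
    A=np.zeros((3,3));b=np.zeros(3)
    for d,u,v in obs:
        o,r=ray(d,u,v);M=np.eye(3)-np.outer(r,r);A+=M;b+=M@o
    p=np.linalg.solve(A,b)
    return p,[np.linalg.norm(np.cross(p-ray(d,u,v)[0],ray(d,u,v)[1])) for d,u,v in obs]
E
python3 - <<'E'
from h import *
s=read_state();print(s["clock"],s["tool_pos"],R.from_rotvec(s["tool_rot"]).as_matrix().round(2).tolist(),s["width"])
for n in("top","side","wrist"):
    d=grab(n,n+"0");print(n,d["fx"],d["cx"],d["cy"],d["E"].round(3).tolist())
E
```

```text
0.0 [0.24321811 0.60218565 0.22144304] [[0.93, -0.0, 0.37], [-0.37, -0.0, 0.93], [0.0, -1.0, -0.0]] 0.08684860999104739
top 493.1938169516128 311.1811062818461 208.19474259568207 [[-0.021, -0.989, 0.145, 0.36], [-1.0, 0.022, 0.01, 0.048], [-0.013, -0.145, -0.989, 1.102], [0.0, 0.0, 0.0, 1.0]]
side 381.7344571122146 322.22818766608634 198.87283217264834 [[-0.987, 0.118, -0.106, 0.654], [0.158, 0.733, -0.661, 0.739], [-0.0, -0.67, -0.743, 0.802], [0.0, 0.0, 0.0, 1.0]]
wrist 309.70691628693146 318.4231327921929 200.70200006545753 [[0.374, 0.894, 0.246, 0.175], [0.927, -0.36, -0.101, 0.63], [-0.001, 0.266, -0.964, 0.384], [0.0, 0.0, 0.0, 1.0]]
```

View pics/top0.png

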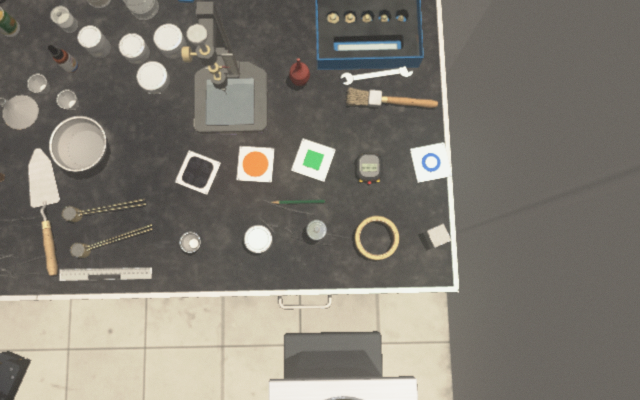

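View pics/side0.png

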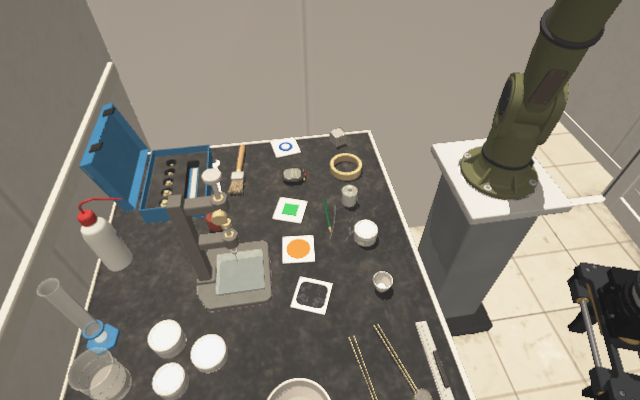

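Top view: crucible (190,242), tin (257,239), bottle (316,230), tape (377,238), cube (438,236). Pads: watch (198,172), disc (255,164), square (313,160) and ring (431,162). The stopwatch is at (369,168). The side view shows the same things, mirrored: cube (337,133), tin (366,232), crucible (383,281).

```bash
cat >> h.py <<'E'
def blob(d,u,v,kind,rad=30):
    """connected colour blob nearest seed pixel -> contour"""
    f=d["frame"];hsv=cv2.cvtColor(cv2.GaussianBlur(f,(3,3),0),cv2.COLOR_BGR2HSV);H,S,V=cv2.split(hsv)
    m={"orange":(S>120)&(H>4)&(H<22)&(V>100),"green":(S>100)&(H>45)&(H<80)&(V>70),"blue":(S>100)&(H>95)&(H<125)&(V>80),
       "white":(S<60)&(V>150),"lite":(S<70)&(V>90),"dark":(V<70)}[kind].astype(np.uint8)
    w=np.zeros_like(m);cv2.circle(w,(int(u),int(v)),rad,1,-1);m*=w
    c,_=cv2.findContours(m,cv2.RETR_EXTERNAL,cv2.CHAIN_APPROX_NONE)
    return max(c,key=cv2.contourArea) if c else None
def cen(c):
    M=cv2.moments(c);return M["m10"]/M["m00"],M["m01"]/M["m00"]
E
python3 - <<'E'
from h import *
t,s=load("top0"),load("side0")
L=[("disc","orange",(255,164),(298,249)),("square","green",(313,160),(290,210)),("ring","blue",(431,162),(286,147)),
("watchpad","white",(198,172),(312,295)),("tin","white",(257,239),(366,228)),("cruc","white",(190,242),(383,279)),("cube","lite",(438,234),(337,133)),
("watch","lite",(369,166),(292,174))]
for n,k,a,b in L:
    o=[]
    for d,p in((t,a),(s,b)):
        c=blob(d,*p,k,26 if "pad" in n else 18);u=cen(c);o.append((d,*u));print(n,np.round(u,1),cv2.contourArea(c),end=" ")
    p,e=tri(*o);print("\n   ",p.round(4),np.round(e,4),"top z0",onz(t,*o[0][1:],0.004).round(3))
for n,p,z in(("bottle",(316,228),.05),("tape",(377,238),.02),("stand",(220,70),.1),("red",(299,70),.05),("edge",(457,290),0),("edge",(447,100),0)):print(n,onz(t,*p,z).round(3))
E
```

```text
disc [254.9 163.6] 432.5 disc [297.9 248.4] 296.0 
    [0.627  0.1856 0.0052] [0.0005 0.0005] top z0 [0.627 0.186 0.004]
square [312.9 159.3] 194.0 square [289.9 209. ] 106.0 
    [0.6336 0.0531 0.0056] [0.0004 0.0004] top z0 [0.634 0.053 0.004]
ring [430.7 161.9] 199.5 ring [280.1 147.2] 3.5 
    [ 0.631  -0.2188 -0.0046] [0.0077 0.0077] top z0 [ 0.621 -0.214  0.004]
watchpad [197.5 172. ] 1184.0 watchpad [311.4 295. ] 1096.5 
    [0.6111 0.3172 0.0026] [0.0006 0.0006] top z0 [0.61  0.317 0.004]
tin [257.6 238.5] 578.5 tin [365.5 229.4] 371.0 
    [0.453  0.1764 0.0357] [0.0004 0.0004] top z0 [0.455 0.18  0.004]
cruc [189.5 242.2] 275.0 cruc [382.6 279.9] 265.5 
    [0.4484 0.3241 0.0371] [0.0009 0.0009] top z0 [0.45  0.333 0.004]
cube [439.5 233.2] 852.0 cube [337.2 130.6] 796.0 
    [ 0.4538 -0.214   0.0471] [0.0006 0.0006] top z0 [ 0.458 -0.225  0.004]
watch [369.2 163.8] 533.0 watch [290.1 173. ] 348.5 
    [ 0.6181 -0.0733  0.0193] [0.0016 0.0016] top z0 [ 0.62  -0.075  0.004]
bottle [0.471 0.05  0.05 ]
tape [ 0.449 -0.084  0.02 ]
stand [0.811 0.248 0.1  ]
red [0.829 0.08  0.05 ]
edge [ 0.333 -0.257  0.   ]
edge [ 0.769 -0.261  0.   ]
```

View pics/wrist0.png

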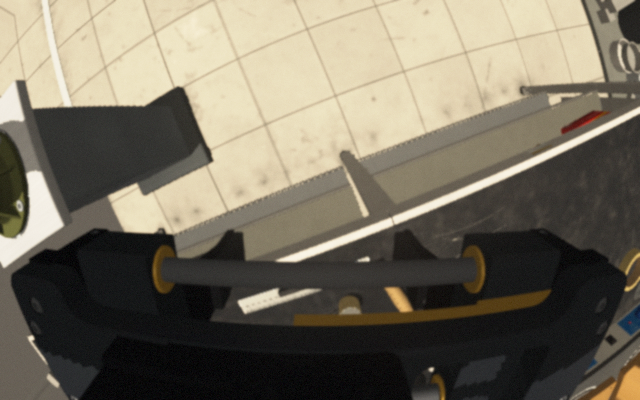

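Triangulated heights agree with the text: tin lid about 36–40 mm, pads about 4 mm. The ring's side blob was bad, so I'm ignoring it. The start wrist view shows only the table edge and the gripper, with the usable area above row 230. Next I go above the tin.

```bash
python3 -m handwheel '[{"offset":[20,-41,-2],"yaw":0.04,"gripper":0},{"offset":[20,-41,-2],"yaw":0.04,"gripper":0},{"offset":[20,-41,-2],"yaw":0.04,"gripper":0},{"offset":[20,-41,-2],"yaw":0.04,"gripper":0},{"offset":[20,-41,-2],"yaw":0.04,"gripper":0},{"offset":[20,-41,-2],"yaw":0.04,"gripper":0},{"offset":[20,-41,-2],"yaw":0.04,"gripper":0},{"offset":[20,-41,-2],"yaw":0.04,"gripper":0}]' 25
python3 -m handwheel '[{"offset":[20,-41,-2],"yaw":0.04,"gripper":0},{"offset":[20,-41,-2],"yaw":0.02,"gripper":0},{"offset":[10,-15,0],"yaw":0,"gripper":0},{"offset":[0,0,0],"yaw":0,"gripper":0},{"offset":[0,0,0],"yaw":0,"gripper":0},{"offset":[0,0,0],"yaw":0,"gripper":0},{"offset":[0,0,0],"yaw":0,"gripper":0},{"offset":[0,0,0],"yaw":0,"gripper":0}]'
python3 - <<'E'
from h import *
s=read_state();print(s["clock"],s["tool_pos"].round(4) if hasattr(s["tool_pos"],"round") else s["tool_pos"],R.from_rotvec(s["tool_rot"]).as_matrix().round(3).tolist())
d=grab("wrist","w1"); print([proj(d,p).round() for p in([.453,.1764,.04],[.627,.1856,.004])])
E
```

```text
clock: 0.95
tool_pos: [0.4038, 0.2728, 0.2064]
tool_rot: [-1.57, 0.049, -0.049]
force: [1.6, -0.1, 0.5]
width: 0.0868
clock: 1.75
tool_pos: [0.453, 0.1787, 0.2025]
tool_rot: [-1.571, 0.001, -0.001]
force: [0.9, 0.4, -0.8]
width: 0.0872
1.75 [0.453  0.1787 0.2025] [[1.0, -0.0, 0.002], [-0.002, 0.0, 1.0], [-0.0, -1.0, 0.0]]
[array([316., 186.]), array([324., 304.])]
```

View pics/w1.png

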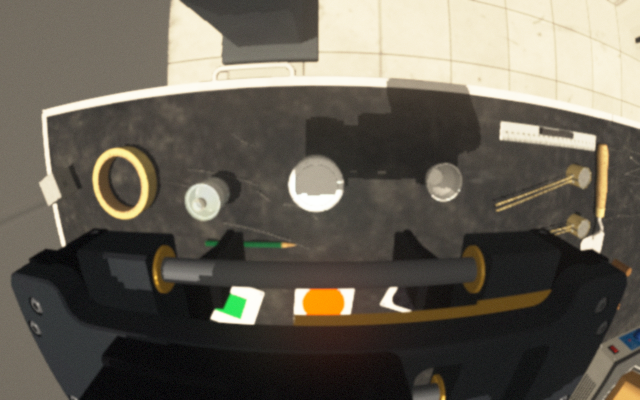

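The tin is centred under the jaws at (316,184), where I predicted (316,186). The crucible is at (444,182), the bottle at (206,200) and the cube at the left edge.

```bash
python3 - <<'E'
from h import *
d=load("w1");t=load("top0")
for n,p,r,z,q in(("tin",(316,184),33,.04,(257,239)),("cruc",(444,182),22,.037,(190,242))):
    c=blob(d,*p,"lite",r);e=cv2.fitEllipse(cv2.convexHull(c));b=np.array([onz(d,*x,z) for x in cv2.convexHull(c)[:,0]])
    (cx,cy),rad=cv2.minEnclosingCircle((b[:,:2]*1000).astype(np.float32))
    ct=cv2.fitEllipse(cv2.convexHull(blob(t,*q,"white",18)))
    print(n,e,"plane circ",cx,cy,rad,"tri",*tri((d,*e[0]),(t,*ct[0])),onz(t,*ct[0],z),"wr",onz(d,*e[0],z))
E
```

```text
tin ((314.836669921875, 185.6150665283203), (58.02106475830078, 61.54109573364258), 14.110937118530273) plane circ 453.4194641113281 175.61105346679688 34.39018249511719 tri [0.45161591 0.17516292 0.0442171 ] [np.float64(0.0003417548065589228), np.float64(0.00034175480655905885)] [0.45222277 0.17591951 0.04      ] wr [0.45231607 0.17487046 0.04      ]
cruc ((443.9085388183594, 182.5699462890625), (37.56568145751953, 41.20075225830078), 8.78596019744873) plane circ 449.5497131347656 322.2862854003906 25.15011215209961 tri [0.44944987 0.32534671 0.03083447] [np.float64(0.0005838044536185102), np.float64(0.000583804453618555)] [0.44846511 0.32409899 0.037     ] wr [0.44861328 0.32228661 0.037     ]
```

```bash
python3 -m handwheel '[{"offset":[0,-3,-45],"yaw":0,"gripper":0},{"offset":[0,0,-45],"yaw":0,"gripper":0},{"offset":[0,0,-45],"yaw":0,"gripper":0},{"offset":[0,0,-35],"yaw":0,"gripper":0},{"offset":[0,0,-22],"yaw":0,"gripper":0},{"offset":[0,0,0],"yaw":0,"gripper":0},{"offset":[0,0,0],"yaw":0,"gripper":0},{"offset":[0,0,0],"yaw":0,"gripper":255}]' 20
python3 -m handwheel '[{"offset":[0,0,0],"yaw":0,"gripper":255},{"offset":[0,0,0],"yaw":0,"gripper":255},{"offset":[0,0,0],"yaw":0,"gripper":255},{"offset":[0,0,0],"yaw":0,"gripper":255},{"offset":[0,0,0],"yaw":0,"gripper":255},{"offset":[0,0,0],"yaw":0,"gripper":255},{"offset":[0,0,0],"yaw":0,"gripper":255},{"offset":[0,0,0],"yaw":0,"gripper":255}]'
```

```text
clock: 2.6
tool_pos: [0.4548, 0.1756, 0.0123]
tool_rot: [-1.569, 0.001, -0.005]
force: [-0.2, 0.6, 1.0]
width: 0.0842
clock: 3.4
tool_pos: [0.4538, 0.1752, 0.0111]
tool_rot: [-1.57, 0.002, -0.003]
force: [-0.5, 0.8, 5.4]
width: 0.0576
```

```bash
python3 -m handwheel '[{"offset":[0,0,20],"yaw":0,"gripper":255},{"offset":[0,0,40],"yaw":0,"gripper":255},{"offset":[10,-5,40],"yaw":0,"gripper":255},{"offset":[35,-10,30],"yaw":0,"gripper":255},{"offset":[35,-10,30],"yaw":0,"gripper":255},{"offset":[35,-10,30],"yaw":0,"gripper":255},{"offset":[35,-10,0],"yaw":0,"gripper":255},{"offset":[15,-10,0],"yaw":0,"gripper":255}]'
python3 -m handwheel '[{"offset":[0,0,0],"yaw":0,"gripper":255},{"offset":[0,0,0],"yaw":0,"gripper":255},{"offset":[0,0,0],"yaw":0,"gripper":255},{"offset":[0,0,0],"yaw":0,"gripper":255},{"offset":[0,0,0],"yaw":0,"gripper":255},{"offset":[0,0,0],"yaw":0,"gripper":255},{"offset":[0,0,0],"yaw":0,"gripper":255},{"offset":[0,0,0],"yaw":0,"gripper":255}]'
python3 - <<'E'
from h import *
d=grab("wrist","w2"); print([proj(d,p).round() for p in([.627,.1856,.004],[.634,.053,.004],[.611,.317,.004],[.618,-.073,.017])])
E
```

```text
clock: 4.2
tool_pos: [0.6212, 0.1186, 0.2007]
tool_rot: [-1.572, 0.002, -0.005]
force: [-0.8, -0.2, -1.1]
width: 0.0578
clock: 5.0
tool_pos: [0.6184, 0.1198, 0.2007]
tool_rot: [-1.571, 0.003, -0.003]
force: [-0.1, 0.3, -0.8]
width: 0.0581
[array([373., 187.]), array([263., 193.]), array([472., 175.]), array([164., 184.])]
```

View pics/w2.png

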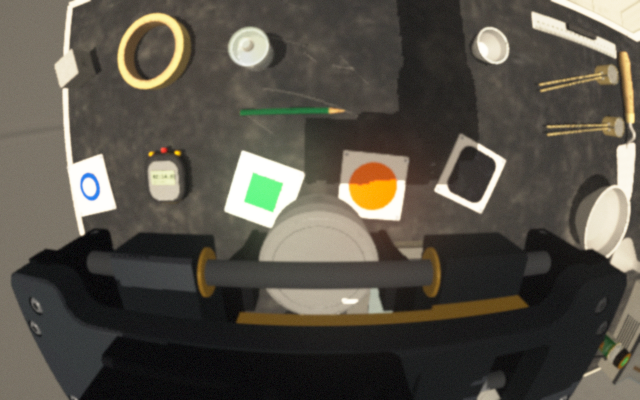

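The wrist view shows every mark: disc (373,186), green square (264,191), ring (90,187), watch pad (471,174). The stopwatch is at (166,177) with its buttons toward the robot, the cube at (66,67) and the crucible at (490,45). The tin is held upright.

```bash
cat >> h.py <<'E'
def rect(d,c,z):
    b=np.array([onz(d,*x,z)[:2]*1000 for x in c[:,0].astype(float)]).astype(np.float32)
    (x,y),(w,h),a=cv2.minAreaRect(b)
    return round(x,1),round(y,1),round(w,1),round(h,1),round(np.radians(a),3)
E
python3 - <<'E'
from h import *
d=load("w2");t=load("top0")
for n,k,p,r,q,z in(("disc","orange",(373,186),30,(255,164),.004),("square","green",(264,191),25,(313,160),.004),("ring","blue",(90,187),20,(431,162),.004),
  ("pad_watch","white",(471,174),43,(198,172),.004),("black","dark",(472,174),30,(198,172),.004),("cube","lite",(66,67),18,(438,235),.04),("cruc","lite",(490,45),22,(190,242),.037),("watch","lite",(166,178),22,(369,166),.017)):
    c=blob(d,*p,k,r);
    ct=blob(t,*q,k if n!="cruc" else "white",26 if "pad" in n else 16)
    print(n,np.round(cen(c),1),"rect",rect(d,c,z),"cen",onz(d,*cen(c),z).round(4)[:2],"top",onz(t,*cen(ct),z).round(4)[:2],rect(t,ct,z),"tri",tri((d,*cen(c)),(t,*cen(ct)))[0].round(4))
def crop(x0,y0,x1,y1,s=5): return cv2.resize(d["frame"][y0:y1,x0:x1],None,fx=s,fy=s,interpolation=cv2.INTER_CUBIC)
cv2.imwrite("pics/c1.png",np.hstack([crop(125,140,205,220),crop(430,130,510,210)]))
E
```

```text
disc [372.5 185.5] rect (625.8, 185.1, 58.1, 57.8, np.float64(0.02)) cen [0.6253 0.1847] top [0.6268 0.1859] (627.1, 185.7, 55.0, 53.8, np.float64(1.547)) tri [ 0.6286  0.187  -0.0072]
square [262.8 192.1] rect (633.2, 52.6, 36.9, 36.7, np.float64(1.204)) cen [0.633  0.0527] top [0.6336 0.0532] (633.7, 53.3, 34.4, 34.0, np.float64(1.217)) tri [0.6326 0.0532 0.0068]
ring [ 89.6 186.2] rect (620.8, -214.6, 39.2, 39.2, np.float64(1.565)) cen [ 0.621  -0.2142] top [ 0.6213 -0.2143] (621.6, -214.4, 36.8, 36.5, np.float64(0.758)) tri [ 0.6211 -0.2143  0.004 ]
pad_watch [470.6 174.8] rect (610.1, 316.4, 82.9, 82.2, np.float64(1.176)) cen [0.6102 0.3147] top [0.6103 0.317 ] (610.7, 317.0, 82.0, 81.4, np.float64(1.168)) tri [ 0.6118  0.3188 -0.0036]
black [471.  173.7] rect (608.9, 316.1, 54.7, 60.3, np.float64(1.145)) cen [0.6087 0.3152] top [0.6179 0.3352] (618.8, 334.3, 9.3, 7.0, np.float64(1.547)) tri [ 0.6252  0.3486 -0.0537]
cube [63.7 66.7] rect (447.8, -220.8, 57.9, 56.7, np.float64(0.398)) cen [ 0.4483 -0.2182] top [ 0.4525 -0.2151] (452.7, -215.6, 67.2, 61.5, np.float64(0.361)) tri [ 0.4509 -0.2132  0.0454]
cruc [491.6  45.2] rect (447.5, 321.1, 54.0, 49.4, np.float64(1.514)) cen [0.4487 0.3208] top [0.4477 0.3244] (447.2, 324.4, 41.6, 41.3, np.float64(0.013)) tri [0.4475 0.3253 0.031 ]
watch [163.7 179.1] rect (612.7, -73.7, 49.3, 52.1, np.float64(1.524)) cen [ 0.612  -0.0723] top [ 0.6151 -0.0727] (617.8, -72.8, 49.5, 62.4, np.float64(1.536)) tri [ 0.6135 -0.0725  0.0173]
```

View pics/c1.png

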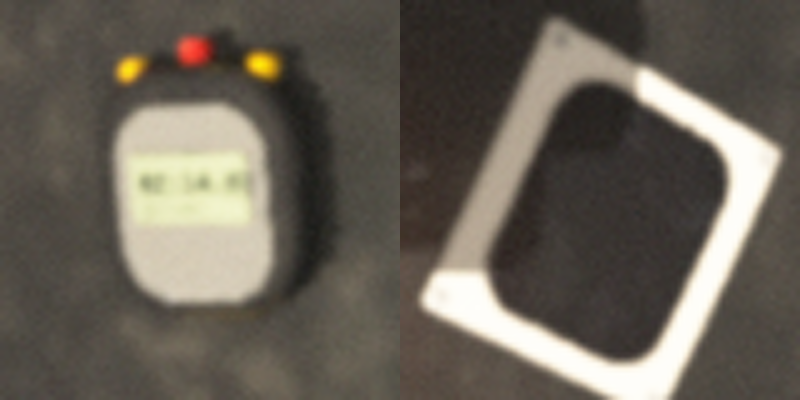

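```bash
python3 -m handwheel '[{"offset":[4,35,0],"yaw":0,"gripper":255},{"offset":[4,30,-20],"yaw":0,"gripper":255},{"offset":[0.5,0.5,-45],"yaw":0,"gripper":255},{"offset":[0,0,-45],"yaw":0,"gripper":255},{"offset":[0,0,-40],"yaw":0,"gripper":255},{"offset":[0,0,-20],"yaw":0,"gripper":255},{"offset":[0,0,0],"yaw":0,"gripper":255},{"offset":[0,0,0],"yaw":0,"gripper":255}]'
python3 -m handwheel '[{"offset":[0,0,-5],"yaw":0,"gripper":255},{"offset":[0,0,-5],"yaw":0,"gripper":255},{"offset":[0,0,-3],"yaw":0,"gripper":255},{"offset":[0,0,0],"yaw":0,"gripper":255},{"offset":[0,0,0],"yaw":0,"gripper":255},{"offset":[0,0,0],"yaw":0,"gripper":255},{"offset":[0,0,0],"yaw":0,"gripper":255},{"offset":[0,0,0],"yaw":0,"gripper":255}]'
```

```text
clock: 5.85
tool_pos: [0.6274, 0.1852, 0.0311]
tool_rot: [-1.571, 0.003, -0.003]
force: [-0.2, 0.1, -0.5]
width: 0.0577
clock: 6.65
tool_pos: [0.627, 0.1853, 0.0177]
tool_rot: [-1.571, 0.003, -0.003]
force: [0.3, 0.6, -1.1]
width: 0.0581
```

```bash
python3 -m handwheel '[{"offset":[0,0,-1],"yaw":0,"gripper":255},{"offset":[0,0,-1],"yaw":0,"gripper":255},{"offset":[0,0,0],"yaw":0,"gripper":255},{"offset":[0,0,0],"yaw":0,"gripper":255},{"offset":[0,0,0],"yaw":0,"gripper":0},{"offset":[0,0,0],"yaw":0,"gripper":0},{"offset":[0,0,0],"yaw":0,"gripper":0},{"offset":[0,0,0],"yaw":0,"gripper":0}]'
python3 -m handwheel '[{"offset":[0,0,10],"yaw":0,"gripper":0},{"offset":[0,0,35],"yaw":0,"gripper":0},{"offset":[0,0,45],"yaw":0,"gripper":0},{"offset":[0,0,45],"yaw":0,"gripper":0},{"offset":[0,0,45],"yaw":0,"gripper":0},{"offset":[0,0,5],"yaw":0,"gripper":0},{"offset":[0,0,0],"yaw":0,"gripper":0},{"offset":[0,0,0],"yaw":0,"gripper":0}]'
python3 - <<'E'
from h import *
d=grab("wrist","w3"); print([proj(d,p).round() for p in([.627,.1856,.044],[.611,.317,.004],[.4485,.323,.037])])
E
```

```text
clock: 7.45
tool_pos: [0.6271, 0.1852, 0.0158]
tool_rot: [-1.571, 0.003, -0.003]
force: [0.2, 0.9, 0.4]
width: 0.0813
clock: 8.25
tool_pos: [0.6262, 0.1851, 0.1996]
tool_rot: [-1.571, 0.004, -0.002]
force: [-0.2, -0.4, 0.6]
width: 0.0869
[array([319., 189.]), array([427., 169.]), array([444.,  30.])]
```

View pics/w3.png

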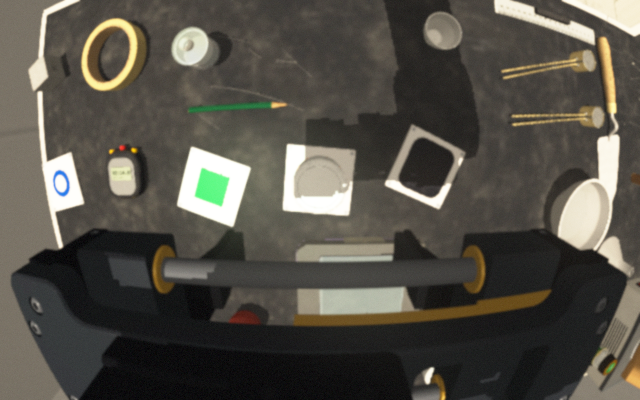

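The tin stands on the disc with no orange showing; it is at about (320,178). Next is the crucible at (442,31).

```bash
python3 -m handwheel '[{"offset":[-36,28,0],"yaw":0,"gripper":0},{"offset":[-36,28,0],"yaw":0,"gripper":0},{"offset":[-36,28,-10],"yaw":0,"gripper":0},{"offset":[-36,28,-20],"yaw":0,"gripper":0},{"offset":[-34,26,-20],"yaw":0,"gripper":0},{"offset":[0,0,0],"yaw":0,"gripper":0},{"offset":[0,0,0],"yaw":0,"gripper":0},{"offset":[0,0,0],"yaw":0,"gripper":0}]' 12
python3 - <<'E'
from h import *
s=read_state();print(s["tool_pos"])
d=grab("wrist","w4");t=grab("top","top1");print(d["E"].round(3)[:3,3],proj(d,[.4485,.323,.037]))
u,v=proj(d,[.4485,.323,.037]);c=blob(d,u,v,"lite",34);h=cv2.convexHull(c);e=cv2.fitEllipse(h);print(e,onz(d,*e[0],.037))
b=np.array([onz(d,*x,.037)[:2]*1000 for x in h[:,0].astype(float)]);print(b.min(0),b.max(0),b.mean(0))
u,v=map(int,(u,v));cv2.imwrite("pics/c4.png",cv2.resize(d["frame"][v-50:v+50,u-70:u+70],None,fx=4,fy=4))
E
```

```text
clock: 9.1
tool_pos: [0.4497, 0.322, 0.1501]
tool_rot: [-1.572, 0.004, -0.004]
force: [0.1, 0.8, 0.1]
width: 0.0872
[0.44972059 0.32203146 0.15005934]
[0.376 0.322 0.312] [319.65845121 196.79466521]
((317.7502746582031, 196.79176330566406), (48.56697463989258, 55.768375396728516), 90.59971618652344) [0.44848944 0.32124674 0.037     ]
[425.37100999 293.69618218] [472.04530397 346.39671528] [446.36676358 326.34468931]
```

View pics/c4.png

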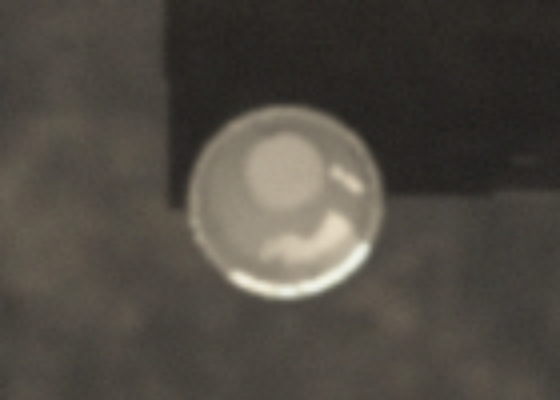

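Crop of the crucible: rim from columns 188–383 and rows 104–298, so the centre is at full-image pixel (320.4,196.3). That puts it at about (0.448, 0.3236).

```bash
python3 -m handwheel '[{"offset":[-1.7,1.6,-40],"yaw":0,"gripper":0},{"offset":[0,0,-40],"yaw":0,"gripper":0},{"offset":[0,0,-36],"yaw":0,"gripper":0},{"offset":[0,0,-20],"yaw":0,"gripper":0},{"offset":[0,0,0],"yaw":0,"gripper":0},{"offset":[0,0,0],"yaw":0,"gripper":0},{"offset":[0,0,0],"yaw":0,"gripper":255},{"offset":[0,0,0],"yaw":0,"gripper":255}]' 12
python3 -m handwheel '[{"offset":[0,0,0],"yaw":0,"gripper":255},{"offset":[0,0,0],"yaw":0,"gripper":255},{"offset":[0,0,0],"yaw":0,"gripper":255},{"offset":[0,0,0],"yaw":0,"gripper":255},{"offset":[0,0,0],"yaw":0,"gripper":255},{"offset":[0,0,0],"yaw":0,"gripper":255},{"offset":[0,0,0],"yaw":0,"gripper":255},{"offset":[0,0,0],"yaw":0,"gripper":255}]'
python3 -m handwheel '[{"offset":[0,0,0],"yaw":0,"gripper":255},{"offset":[0,0,10],"yaw":0,"gripper":255},{"offset":[0,0,20],"yaw":0,"gripper":255},{"offset":[0,0,40],"yaw":0,"gripper":255},{"offset":[0,0,40],"yaw":0,"gripper":255},{"offset":[0,0,30],"yaw":0,"gripper":255},{"offset":[0,0,0],"yaw":0,"gripper":255},{"offset":[0,0,0],"yaw":0,"gripper":255}]'
python3 - <<'E'
from h import *
t=load("top1")
c=blob(t,257,160,"white",30);print("pad+tin",rect(t,c,.004))
d=load("w3")
h=cv2.convexHull(blob(d,320,180,"lite",48));print("pad w3",rect(d,h,.004))
cv2.imwrite("pics/c5.png",np.hstack([cv2.resize(d["frame"][130:230,270:370],None,fx=4,fy=4),cv2.resize(t["frame"][130:200,220:290],(400,400))]))
E
```

```text
clock: 10.0
tool_pos: [0.4485, 0.3256, 0.0164]
tool_rot: [-1.569, 0.001, -0.005]
force: [0.1, 0.0, 0.1]
width: 0.0776
clock: 10.8
tool_pos: [0.4473, 0.3248, 0.0147]
tool_rot: [-1.571, 0.003, -0.003]
force: [0.3, -0.0, 1.3]
width: 0.0422
clock: 11.6
tool_pos: [0.4474, 0.3251, 0.1555]
tool_rot: [-1.569, 0.002, -0.004]
force: [-0.3, -0.4, -1.1]
width: 0.0418
pad+tin (626.9, 185.5, 82.1, 81.7, np.float64(1.487))
pad w3 (634.8, 184.6, 110.8, 101.2, np.float64(1.453))
```

View pics/c5.png

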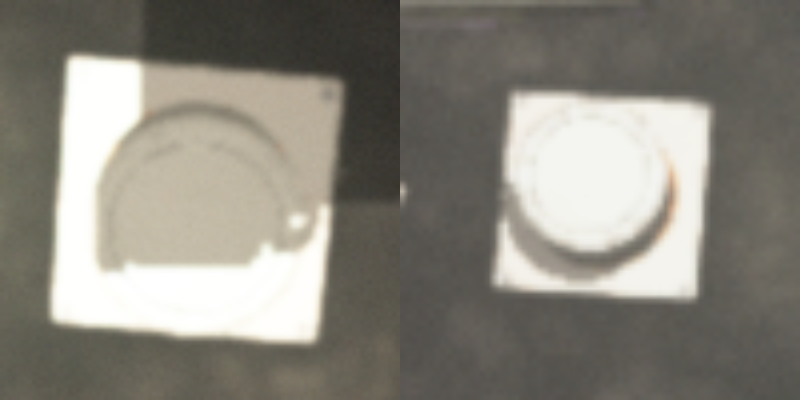

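Lid against pad: in the wrist crop the lid ring centre is about (199,229) and the pad corners are (68,57), (343,80), (318,343), (50,322). In the top crop the lid is about (594,180). I'm computing the offset, then carrying the crucible on.

```bash
python3 - <<'E'
from h import *
d=load("w3");t=load("top1")
f=lambda x,y:(270+x/4,130+y/4)
print("lid w3",onz(d,*f(199,229),.044)[:2],"pad",np.mean([onz(d,*f(*p),.004)[:2] for p in((68,57),(343,80),(318,343),(50,322))],0))
g=lambda x,y:(220+(x-400)*70/400,130+y*70/400)
print("lid top",onz(t,*g(594,180),.044)[:2],"pad",np.mean([onz(t,*g(*p),.004)[:2] for p in((512,92),(711,103),(696,297),(494,287))],0))
E
```

```text
lid w3 [0.62548128 0.18639135] pad [0.6267672  0.18530871]
lid top [0.62183568 0.18293864] pad [0.6258304  0.18436648]
```

```bash
python3 -m handwheel '[{"offset":[14,-45,0],"yaw":0,"gripper":255},{"offset":[14,-45,0],"yaw":0,"gripper":255},{"offset":[14,-45,0],"yaw":0,"gripper":255},{"offset":[14,-45,0],"yaw":0,"gripper":255},{"offset":[14,-45,0],"yaw":0,"gripper":255},{"offset":[14,-45,0],"yaw":0,"gripper":255},{"offset":[14,-45,0],"yaw":0,"gripper":255},{"offset":[14,-45,0],"yaw":0,"gripper":255}]'
python3 -m handwheel '[{"offset":[15,-45,0],"yaw":0,"gripper":255},{"offset":[15,-45,0],"yaw":0,"gripper":255},{"offset":[15,-32,0],"yaw":0,"gripper":255},{"offset":[0,0,0],"yaw":0,"gripper":255},{"offset":[0,0,0],"yaw":0,"gripper":255},{"offset":[0,0,0],"yaw":0,"gripper":255},{"offset":[0,0,0],"yaw":0,"gripper":255},{"offset":[0,0,0],"yaw":0,"gripper":255}]'
python3 - <<'E'
from h import *
d=grab("wrist","w6");print([proj(d,p).round() for p in([.621,-.2143,.004],[.618,-.073,.017],[.452,-.214,.04],[.633,.053,.004])])
u,v=proj(d,[.621,-.2143,.004]);c=blob(d,u,v,"blue",40);print(np.round(cen(c),1),rect(d,c,.004),onz(d,*cen(c),.004))
E
```

```text
clock: 12.4
tool_pos: [0.5582, -0.0369, 0.1529]
tool_rot: [-1.571, 0.005, -0.001]
force: [0.3, 0.0, -1.1]
width: 0.0423
clock: 13.2
tool_pos: [0.6041, -0.1555, 0.1545]
tool_rot: [-1.57, 0.001, -0.001]
force: [-0.5, 0.7, -0.3]
width: 0.0423
[array([263., 204.]), array([398., 205.]), array([253.,  34.]), array([493., 213.])]
[262.8 204.2] (621.4, -215.1, 40.3, 41.1, np.float64(1.537)) [ 0.62076077 -0.21453696  0.004     ]
```

View pics/w6.png

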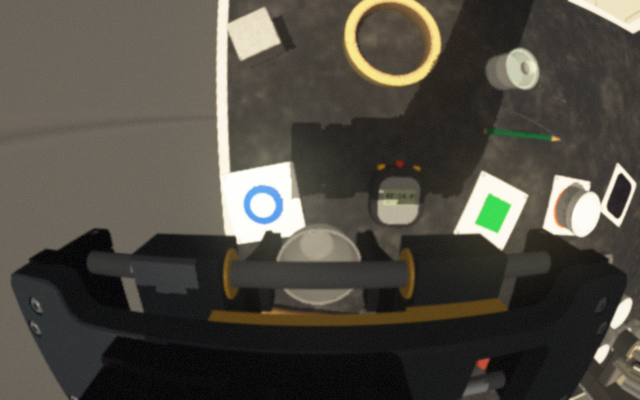

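The ring is at (263,204), at (0.621,−0.2147) in the world. The crucible is upright in the jaws at (318,265).

```bash
python3 -m handwheel '[{"offset":[8,-30,0],"yaw":0,"gripper":255},{"offset":[8.6,-29.2,-15],"yaw":0,"gripper":255},{"offset":[0,0,-40],"yaw":0,"gripper":255},{"offset":[0,0,-40],"yaw":0,"gripper":255},{"offset":[0,0,-25],"yaw":0,"gripper":255},{"offset":[0,0,-8],"yaw":0,"gripper":255},{"offset":[0,0,0],"yaw":0,"gripper":255},{"offset":[0,0,0],"yaw":0,"gripper":255}]'
python3 -m handwheel '[{"offset":[0,0,-3],"yaw":0,"gripper":255},{"offset":[0,0,-2],"yaw":0,"gripper":255},{"offset":[0,0,-1.5],"yaw":0,"gripper":255},{"offset":[0,0,0],"yaw":0,"gripper":255},{"offset":[0,0,0],"yaw":0,"gripper":255},{"offset":[0,0,0],"yaw":0,"gripper":255},{"offset":[0,0,0],"yaw":0,"gripper":255},{"offset":[0,0,0],"yaw":0,"gripper":255}]'
```

```text
clock: 14.05
tool_pos: [0.6221, -0.2166, 0.0284]
tool_rot: [-1.571, 0.001, -0.005]
force: [-0.1, 0.2, -0.7]
width: 0.0419
clock: 14.85
tool_pos: [0.6208, -0.2164, 0.0201]
tool_rot: [-1.571, 0.003, -0.003]
force: [-0.7, 0.3, -0.3]
width: 0.0421
```

```bash
python3 -m handwheel '[{"offset":[0,1.7,-0.5],"yaw":0,"gripper":255},{"offset":[0,0,-0.5],"yaw":0,"gripper":255},{"offset":[0,0,0],"yaw":0,"gripper":255},{"offset":[0,0,0],"yaw":0,"gripper":255},{"offset":[0,0,0],"yaw":0,"gripper":0},{"offset":[0,0,0],"yaw":0,"gripper":0},{"offset":[0,0,0],"yaw":0,"gripper":0},{"offset":[0,0,0],"yaw":0,"gripper":0}]'
python3 -m handwheel '[{"offset":[0,0,10],"yaw":0,"gripper":0},{"offset":[0,0,35],"yaw":0,"gripper":0},{"offset":[0,0,45],"yaw":0,"gripper":0},{"offset":[0,0,45],"yaw":0,"gripper":0},{"offset":[0,0,15],"yaw":0,"gripper":0},{"offset":[0,0,0],"yaw":0,"gripper":0},{"offset":[0,0,0],"yaw":0,"gripper":0},{"offset":[0,0,0],"yaw":0,"gripper":0}]'
python3 - <<'E'
from h import *
d=grab("wrist","w7")
u,v=map(int,proj(d,[.621,-.2147,.02]));print(u,v,proj(d,[.621,-.2147,.041]),proj(d,[.621,-.2147,.004]))
a=cv2.resize(d["frame"][v-50:v+50,u-50:u+50],None,fx=4,fy=4)
cu=proj(d,[.452,-.214,.04]);print(cu);x,y=map(int,cu);y=max(y,50)
b=cv2.resize(d["frame"][y-50:y+50,x-50:x+50],None,fx=4,fy=4);cv2.imwrite("pics/c7.png",np.hstack([a,b]));print(x,y)
E
```

```text
clock: 15.65
tool_pos: [0.6209, -0.2147, 0.0192]
tool_rot: [-1.571, 0.003, -0.003]
force: [0.1, -0.5, -0.4]
width: 0.067
clock: 16.45
tool_pos: [0.6197, -0.214, 0.1669]
tool_rot: [-1.57, 0.006, -0.0]
force: [-0.0, -0.2, -0.8]
width: 0.0868
317 191 [317.63805453 196.38106263] [317.67554606 187.81477695]
[317.80799977  20.32615851]
317 50
```

View pics/c7.png

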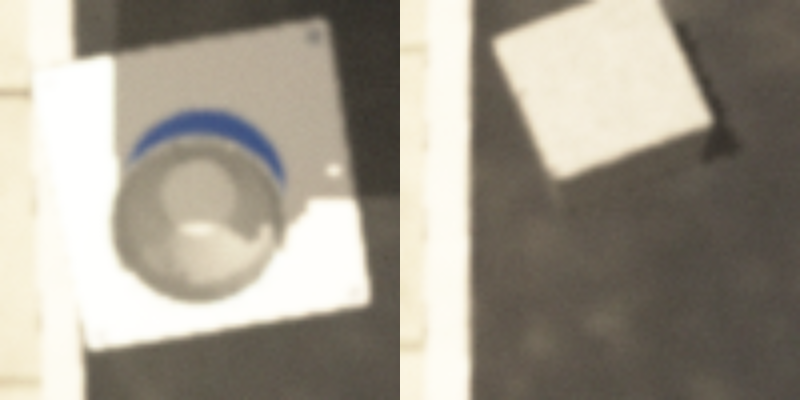

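The crucible stands on the ring: rim centre at crop (197,218), pad centre at (206,186). That is within about 2 mm. Cube top corners in the right crop: (92,38), (155,180), (312,122).

```bash
python3 - <<'E'
from h import *
d=load("w7");f=lambda x,y,z,ox=267,oy=0:onz(d,ox+x/4,oy+y/4,z)[:2]
P=[f(92,38,.04),f(155,180,.04),f(312,122,.04)];print(P,(P[0]+P[2])/2)
for a,b in((0,1),(1,2)):
    v=P[b]-P[a];print(np.linalg.norm(v),np.arctan2(v[1],v[0]))
g=lambda x,y,z:f(x,y,z,267,141)
print("cruc rim",g(197,218.5,.041),"pad",np.mean([g(*p,.004) for p in((35,72),(328,20),(370,302),(92,350))],0),"foot",g(197,190,.008))
E
```

```text
[array([ 0.44007197, -0.23998623]), array([ 0.47681432, -0.22518403]), array([ 0.46208301, -0.18881495])] [ 0.45107749 -0.21440059]
0.03961193453707002 0.38297370968645117
0.03923928281107151 1.9556487082278218
cruc rim [ 0.6202452  -0.21603095] pad [ 0.62162233 -0.21374325] foot [ 0.62082996 -0.21621315]
```

```bash
python3 -m handwheel '[{"offset":[-42,0,0],"yaw":0.1,"gripper":0},{"offset":[-42,0,0],"yaw":0.1,"gripper":0},{"offset":[-42,0,-20],"yaw":0.1,"gripper":0},{"offset":[-42,-0.5,-20],"yaw":0.08,"gripper":0},{"offset":[0,0,-20],"yaw":0,"gripper":0},{"offset":[0,0,0],"yaw":0,"gripper":0},{"offset":[0,0,0],"yaw":0,"gripper":0},{"offset":[0,0,0],"yaw":0,"gripper":0}]' 25
python3 - <<'E'
from h import *
d=grab("wrist","w8");u,v=proj(d,[.451,-.2144,.04]);c=blob(d,u,v,"lite",60);r=cv2.minAreaRect(c);print(u,v,r,rect(d,c,.04),onz(d,*r[0],.04))
u,v=map(int,(u,v));cv2.imwrite("pics/c8.png",cv2.resize(d["frame"][v-60:v+60,u-60:u+60],None,fx=4,fy=4))
E
```

```text
clock: 17.3
tool_pos: [0.4543, -0.2154, 0.1099]
tool_rot: [-1.552, -0.296, 0.295]
force: [0.1, 0.3, 0.1]
width: 0.087
321.00993533097864 208.95599468988033 ((320.5, 203.5), (57.0, 51.0), 90.0) (447.6, -216.1, 46.4, 40.1, np.float64(0.377)) [ 0.44701739 -0.21641814  0.04      ]
```

View pics/c8.png

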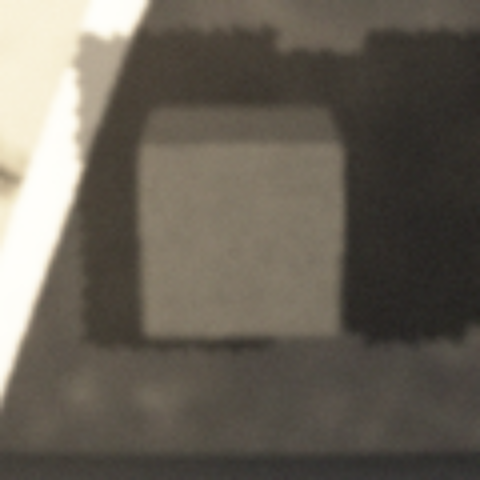

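The cube is square in the view, with its top face on columns 139–345 and rows 143–336, centred as predicted. Grasping it.

```bash
python3 -m handwheel '[{"offset":[-3.5,1,-40],"yaw":0,"gripper":0},{"offset":[0,0,-40],"yaw":0,"gripper":0},{"offset":[0,0,-22],"yaw":0,"gripper":0},{"offset":[0,0,0],"yaw":0,"gripper":0},{"offset":[0,0,0],"yaw":0,"gripper":255},{"offset":[0,0,0],"yaw":0,"gripper":255},{"offset":[0,0,0],"yaw":0,"gripper":255},{"offset":[0,0,0],"yaw":0,"gripper":255}]' 25
python3 -m handwheel '[{"offset":[0,0,0],"yaw":0,"gripper":255},{"offset":[0,0,0],"yaw":0,"gripper":255},{"offset":[0,0,0],"yaw":0,"gripper":255},{"offset":[0,0,0],"yaw":0,"gripper":255},{"offset":[0,0,0],"yaw":0,"gripper":255},{"offset":[0,0,0],"yaw":0,"gripper":255},{"offset":[0,0,0],"yaw":0,"gripper":255},{"offset":[0,0,0],"yaw":0,"gripper":255}]'
```

```text
clock: 18.15
tool_pos: [0.4503, -0.2144, 0.0083]
tool_rot: [-1.551, -0.297, 0.294]
force: [-0.2, -0.1, -0.3]
width: 0.0625
clock: 18.95
tool_pos: [0.4495, -0.2143, 0.0073]
tool_rot: [-1.551, -0.295, 0.295]
force: [-0.6, -0.3, 3.6]
width: 0.0403
```

```bash
python3 -m handwheel '[{"offset":[0,0,20],"yaw":0,"gripper":255},{"offset":[0,0,40],"yaw":0,"gripper":255},{"offset":[10,10,40],"yaw":-0.1,"gripper":255},{"offset":[28,32,20],"yaw":-0.12,"gripper":255},{"offset":[28,32,20],"yaw":-0.12,"gripper":255},{"offset":[28,32,20],"yaw":-0.12,"gripper":255},{"offset":[28,32,5],"yaw":-0.12,"gripper":255},{"offset":[28,32,0],"yaw":-0.12,"gripper":255}]'
python3 -m handwheel '[{"offset":[20,25,0],"yaw":-0.045,"gripper":255},{"offset":[0,0,0],"yaw":0,"gripper":255},{"offset":[0,0,0],"yaw":0,"gripper":255},{"offset":[0,0,0],"yaw":0,"gripper":255},{"offset":[0,0,0],"yaw":0,"gripper":255},{"offset":[0,0,0],"yaw":0,"gripper":255},{"offset":[0,0,0],"yaw":0,"gripper":255},{"offset":[0,0,0],"yaw":0,"gripper":255}]'
python3 - <<'E'
from h import *
d=grab("wrist","w9");s=read_state();m=R.from_rotvec(s["tool_rot"]).as_matrix();print("phi",np.arctan2(m[1,0],m[0,0]),s["tool_pos"])
u,v=proj(d,[.6335,.053,.004]);c=blob(d,u,v,"green",45);print(u,v,np.round(cen(c),1),rect(d,c,.004),onz(d,*cen(c),.004))
c=blob(d,u,v,"white",65);print(rect(d,c,.004))
E
```

```text
clock: 19.75
tool_pos: [0.6007, -0.0425, 0.1728]
tool_rot: [-1.555, 0.257, -0.259]
force: [0.7, -0.1, -1.5]
width: 0.0403
clock: 20.55
tool_pos: [0.6192, -0.0195, 0.1722]
tool_rot: [-1.551, 0.29, -0.29]
force: [0.0, -0.8, -1.3]
width: 0.0398
phi -0.36912268568911566 [ 0.61924536 -0.01935639  0.17222518]
384.7669099549965 173.85347006539044 [384.2 173.4] (633.3, 52.8, 37.5, 37.3, np.float64(1.222)) [0.63274418 0.05257866 0.004     ]
(633.8, 52.0, 82.1, 81.4, np.float64(1.223))
```

View pics/w9.png

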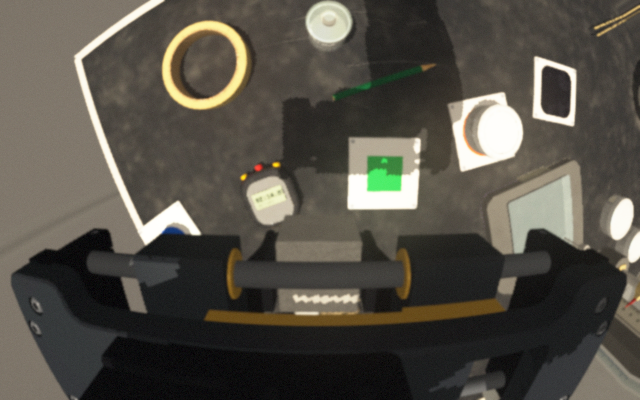

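Green square at (384,173), giving (0.6333, 0.0528) at yaw −0.349. The cube is held at (318,270).

```bash
python3 -m handwheel '[{"offset":[7,36,0],"yaw":0.02,"gripper":255},{"offset":[6.3,36.4,-20],"yaw":0,"gripper":255},{"offset":[0,0,-45],"yaw":0,"gripper":255},{"offset":[0,0,-45],"yaw":0,"gripper":255},{"offset":[0,0,-30],"yaw":0,"gripper":255},{"offset":[0,0,-10],"yaw":0,"gripper":255},{"offset":[0,0,0],"yaw":0,"gripper":255},{"offset":[0,0,0],"yaw":0,"gripper":255}]'
python3 -m handwheel '[{"offset":[0,0,-3],"yaw":0,"gripper":255},{"offset":[0,0,-3],"yaw":0,"gripper":255},{"offset":[0,0,-2],"yaw":0,"gripper":255},{"offset":[0,0,0],"yaw":0,"gripper":255},{"offset":[0,0,0],"yaw":0,"gripper":255},{"offset":[0,0,0],"yaw":0,"gripper":255},{"offset":[0,0,0],"yaw":0,"gripper":255},{"offset":[0,0,0],"yaw":0,"gripper":255}]'
```

```text
clock: 21.4
tool_pos: [0.6342, 0.0531, 0.0239]
tool_rot: [-1.552, 0.272, -0.276]
force: [-0.4, -0.1, -0.3]
width: 0.0402
clock: 22.2
tool_pos: [0.6326, 0.0532, 0.0142]
tool_rot: [-1.553, 0.274, -0.274]
force: [-0.2, -0.2, -1.6]
width: 0.0403
```

```bash
python3 -m handwheel '[{"offset":[0,0,-1],"yaw":0,"gripper":255},{"offset":[0,0,-1],"yaw":0,"gripper":255},{"offset":[0,0,0],"yaw":0,"gripper":255},{"offset":[0,0,0],"yaw":0,"gripper":255},{"offset":[0,0,0],"yaw":0,"gripper":0},{"offset":[0,0,0],"yaw":0,"gripper":0},{"offset":[0,0,0],"yaw":0,"gripper":0},{"offset":[0,0,0],"yaw":0,"gripper":0}]'
python3 -m handwheel '[{"offset":[0,0,10],"yaw":0,"gripper":0},{"offset":[0,0,35],"yaw":0,"gripper":0},{"offset":[0,0,45],"yaw":0,"gripper":0},{"offset":[-10,-30,35],"yaw":0.1,"gripper":0},{"offset":[-10,-40,20],"yaw":0.1,"gripper":0},{"offset":[-10,-40,0],"yaw":0.1,"gripper":0},{"offset":[0,0,0],"yaw":0,"gripper":0},{"offset":[0,0,0],"yaw":0,"gripper":0}]'
python3 -m handwheel '[{"offset":[0,0,0],"yaw":0,"gripper":0},{"offset":[0,0,0],"yaw":0,"gripper":0},{"offset":[0,0,0],"yaw":0,"gripper":0},{"offset":[0,0,0],"yaw":0,"gripper":0},{"offset":[0,0,0],"yaw":0,"gripper":0},{"offset":[0,0,0],"yaw":0,"gripper":0},{"offset":[0,0,0],"yaw":0,"gripper":0},{"offset":[0,0,0],"yaw":0,"gripper":0}]'
python3 - <<'E'
from h import *
d=grab("wrist","w10");
a,b=proj(d,[.617,-.073,.017]),proj(d,[.6333,.0528,.02]);print(read_state()["tool_pos"],a,b)
L=[]
for u,v in(a,b):
    u,v=int(u),int(v);L.append(cv2.resize(d["frame"][v-50:v+50,u-50:u+50],None,fx=4,fy=4));print(u-50,v-50)
cv2.imwrite("pics/c10.png",np.hstack(L))
E
```

```text
clock: 23.0
tool_pos: [0.6327, 0.0533, 0.0123]
tool_rot: [-1.553, 0.273, -0.274]
force: [-0.1, -0.2, -0.5]
width: 0.0641
clock: 23.8
tool_pos: [0.6025, -0.0582, 0.1581]
tool_rot: [-1.57, 0.04, -0.042]
force: [0.8, 1.2, -0.6]
width: 0.0866
clock: 24.6
tool_pos: [0.6026, -0.0568, 0.1571]
tool_rot: [-1.57, 0.038, -0.038]
force: [1.0, -0.0, 0.4]
width: 0.0865
[ 0.60262555 -0.05683925  0.15710461] [303.2967719  205.61426631] [423.36668422 215.4730215 ]
253 155
373 165
```

View pics/c10.png

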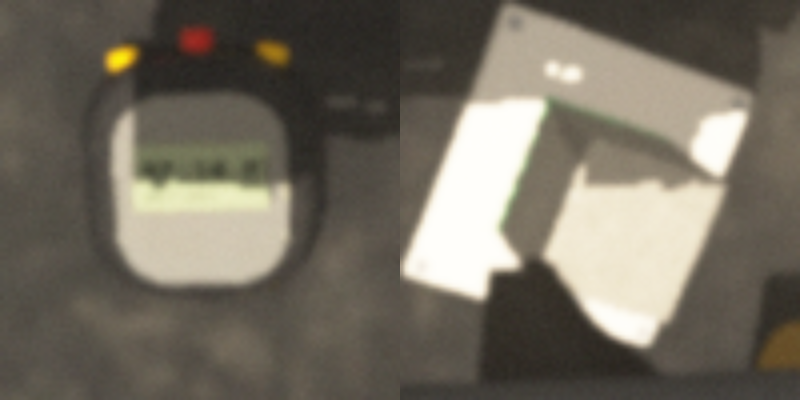

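The cube sits square on its pad, with even green slivers of about 1 mm on two sides. The stopwatch shows its yellow buttons at crop (121,58) and (273,52), its face at rows 92–287, and its body at columns 85–320 and rows 42–293. I'm measuring its true extents.

```bash
python3 - <<'E'
from h import *
d=load("w10");f=lambda x,y,z:onz(d,253+x/4,155+y/4,z)[:2]*1000
Y=f(121,58,.012),f(273,52,.012);v=Y[1]-Y[0];print("btn axis",np.arctan2(v[1],v[0])-np.pi/2,Y,"red",f(196,30,.012))
print("y ext",f(85,180,.008),f(320,180,.008)," x ext",f(200,42,.012),f(200,293,.012),"face",f(201,92,.017),f(201,287,.017))
v=f(268,207,.017)-f(133,212,.017);print("lcd",np.arctan2(v[1],v[0])-np.pi/2)
# cube on pad
g=lambda x,y,z:onz(d,373+(x-400)/4,165+y/4,z)[:2]*1000
P=[g(585,143,.044),g(726,180,.044),g(652,346,.044),g(541,262,.044)];print("cube top",P)
print("cube base edges pts",g(548,100,.004),g(500,230,.004))
s=load("side0");t=load("top0")
hs=cv2.cvtColor(t["frame"],cv2.COLOR_BGR2HSV)[150:195,350:390]
print("face yaw w2")
# red button triangulation w10/top0
def red(dd,x0,y0,x1,y1):
    q=cv2.cvtColor(dd["frame"][y0:y1,x0:x1],cv2.COLOR_BGR2HSV);m=((q[...,1]>130)&((q[...,0]<8)|(q[...,0]>172))&(q[...,2]>80)).astype(np.uint8);M=cv2.moments(m,True);return x0+M["m10"]/M["m00"],y0+M["m01"]/M["m00"]
a,b=red(d,285,155,325,172),red(t,355,175,385,190);print(a,b,tri((d,*a),(t,*b)))
E
```

```text
btn axis -0.011974683147576215 (array([579.60736986, -91.30548764]), array([580.06657198, -52.95957343])) red [573.51675316 -71.94505709]
y ext [ 612.04258347 -103.73736538] [615.02220336 -42.26910228]  x ext [576.61207244 -71.1193374 ] [643.38021186 -75.20903894] face [588.42892714 -71.31960852] [639.86930651 -74.48775061]
lcd -0.009067068996601035
cube top [array([609.82421361,  39.27714982]), array([621.25893458,  77.84662062]), array([665.07336958,  61.09783886]), array([639.58957169,  29.34018993])]
cube base edges pts [608.96771164  41.63291123] [645.32865629  28.9926907 ]
face yaw w2
(301.5777777777778, 164.44444444444446) (369.0, 182.0) (array([ 0.57571491, -0.0719851 ,  0.01320176]), [np.float64(0.0006027658676322329), np.float64(0.0006027658676322728)])
```

Measured extents are about 61 mm along world y, and 67 mm of body plus buttons (71 mm total) along world x, at yaw about −0.01. The 60 mm side therefore lies along world y, and I trust the picture over the text here. Grasping across y.

```bash
python3 -m handwheel '[{"offset":[3,-8,0],"yaw":0.04,"gripper":0},{"offset":[3.4,-8.2,-30],"yaw":0,"gripper":0},{"offset":[0,0,-45],"yaw":0,"gripper":0},{"offset":[0,0,-45],"yaw":0,"gripper":0},{"offset":[0,0,-20],"yaw":0,"gripper":0},{"offset":[0,0,-8],"yaw":0,"gripper":0},{"offset":[0,0,0],"yaw":0,"gripper":0},{"offset":[0,0,0],"yaw":0,"gripper":0}]' 15
python3 -m handwheel '[{"offset":[0,0,-3],"yaw":0,"gripper":0},{"offset":[0,0,-2],"yaw":0,"gripper":0},{"offset":[0,0,0],"yaw":0,"gripper":0},{"offset":[0,0,0],"yaw":0,"gripper":0},{"offset":[0,0,0],"yaw":0,"gripper":0},{"offset":[0,0,0],"yaw":0,"gripper":0},{"offset":[0,0,0],"yaw":0,"gripper":0},{"offset":[0,0,0],"yaw":0,"gripper":0}]'
```

```text
clock: 25.45
tool_pos: [0.6104, -0.0732, 0.0106]
tool_rot: [-1.571, 0.005, -0.009]
force: [-0.3, 0.5, 0.4]
width: 0.0872
clock: 26.25
tool_pos: [0.609, -0.073, 0.0041]
tool_rot: [-1.571, 0.007, -0.007]
force: [-0.0, 0.3, -0.7]
width: 0.0868
```

Closing, lifting, then moving toward the watch pad.

```bash
python3 -m handwheel '[{"offset":[0,0,-1],"yaw":0,"gripper":255},{"offset":[0,0,0],"yaw":0,"gripper":255},{"offset":[0,0,0],"yaw":0,"gripper":255},{"offset":[0,0,0],"yaw":0,"gripper":255},{"offset":[0,0,0],"yaw":0,"gripper":255},{"offset":[0,0,0],"yaw":0,"gripper":255},{"offset":[0,0,0],"yaw":0,"gripper":255},{"offset":[0,0,0],"yaw":0,"gripper":255}]' 15
python3 -m handwheel '[{"offset":[0,0,15],"yaw":0,"gripper":255},{"offset":[0,0,35],"yaw":0,"gripper":255},{"offset":[0,0,45],"yaw":0,"gripper":255},{"offset":[0,0,45],"yaw":0,"gripper":255},{"offset":[0,0,17],"yaw":0,"gripper":255},{"offset":[0,0,0],"yaw":0,"gripper":255},{"offset":[0,0,0],"yaw":0,"gripper":255},{"offset":[0,0,0],"yaw":0,"gripper":255}]'
```

```text
clock: 27.05
tool_pos: [0.609, -0.0731, 0.0031]
tool_rot: [-1.571, 0.007, -0.007]
force: [0.1, -0.7, -0.7]
width: 0.0585
clock: 27.85
tool_pos: [0.6078, -0.0727, 0.1584]
tool_rot: [-1.571, 0.009, -0.004]
force: [0.3, -0.1, -0.5]
width: 0.0588
```

```bash
python3 -m handwheel '[{"offset":[-1,40,0],"yaw":-0.05,"gripper":255},{"offset":[-1,40,0],"yaw":-0.05,"gripper":255},{"offset":[-1,40,0],"yaw":-0.05,"gripper":255},{"offset":[-1,40,0],"yaw":-0.05,"gripper":255},{"offset":[-1,40,0],"yaw":-0.05,"gripper":255},{"offset":[-1,40,0],"yaw":-0.05,"gripper":255},{"offset":[-1,40,0],"yaw":-0.05,"gripper":255},{"offset":[-1,33,0],"yaw":-0.04,"gripper":255}]'
python3 -m handwheel '[{"offset":[0,0,0],"yaw":0,"gripper":255},{"offset":[0,0,0],"yaw":0,"gripper":255},{"offset":[0,0,0],"yaw":0,"gripper":255},{"offset":[0,0,0],"yaw":0,"gripper":255},{"offset":[0,0,0],"yaw":0,"gripper":255},{"offset":[0,0,0],"yaw":0,"gripper":255},{"offset":[0,0,0],"yaw":0,"gripper":255},{"offset":[0,0,0],"yaw":0,"gripper":255}]'
python3 - <<'E'
from h import *
d=grab("wrist","w11");s=read_state();m=R.from_rotvec(s["tool_rot"]).as_matrix();print("phi",np.arctan2(m[1,0],m[0,0]),s["tool_pos"])
u,v=proj(d,[.610,.3165,.004])
for k,r in(("lite",58),("white",58),("dark",36)):
    c=cv2.convexHull(blob(d,u,v,k,r));print(k,u,v,rect(d,c,.004))
E
```

```text
clock: 28.65
tool_pos: [0.5993, 0.2426, 0.1578]
tool_rot: [-1.55, 0.315, -0.31]
force: [0.6, 0.8, -0.5]
width: 0.0585
clock: 29.45
tool_pos: [0.601, 0.2399, 0.1602]
tool_rot: [-1.548, 0.313, -0.313]
force: [0.2, -0.7, -2.1]
width: 0.0589
phi -0.3988617560488198 [0.60104423 0.23996372 0.16017872]
lite 388.7085298293779 167.93493639561538 (622.0, 316.3, 122.8, 105.6, np.float64(1.18))
white 388.7085298293779 167.93493639561538 (610.5, 316.7, 82.4, 80.9, np.float64(1.17))
dark 388.7085298293779 167.93493639561538 (604.8, 319.2, 56.6, 49.8, np.float64(1.202))
```

View pics/w11.png

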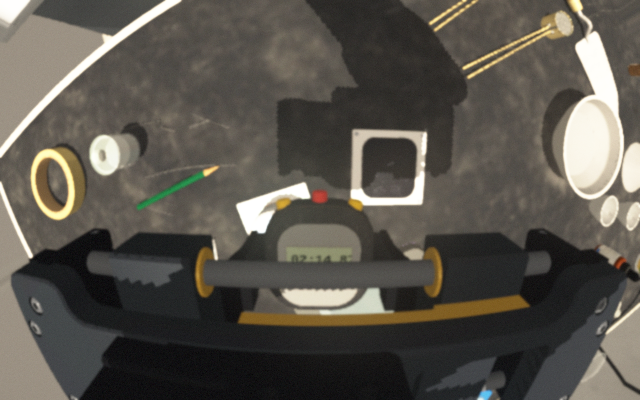

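Watch pad at (389,168), giving (0.6105, 0.3167) at yaw −0.40, which matches the held watch (−0.399).

```bash
python3 -m handwheel '[{"offset":[5,38,0],"yaw":0,"gripper":255},{"offset":[4.3,38.7,-20],"yaw":0,"gripper":255},{"offset":[0,0,-45],"yaw":0,"gripper":255},{"offset":[0,0,-45],"yaw":0,"gripper":255},{"offset":[0,0,-25],"yaw":0,"gripper":255},{"offset":[0,0,-8],"yaw":0,"gripper":255},{"offset":[0,0,0],"yaw":0,"gripper":255},{"offset":[0,0,0],"yaw":0,"gripper":255}]'
python3 -m handwheel '[{"offset":[0,0,-3],"yaw":0,"gripper":255},{"offset":[0,0,-3],"yaw":0,"gripper":255},{"offset":[0,0,0],"yaw":0,"gripper":255},{"offset":[0,0,0],"yaw":0,"gripper":255},{"offset":[0,0,0],"yaw":0,"gripper":255},{"offset":[0,0,0],"yaw":0,"gripper":255},{"offset":[0,0,0],"yaw":0,"gripper":255},{"offset":[0,0,0],"yaw":0,"gripper":255}]'
```

```text
clock: 30.3
tool_pos: [0.6117, 0.3173, 0.0191]
tool_rot: [-1.546, 0.311, -0.315]
force: [-0.0, -0.2, -0.7]
width: 0.0589
clock: 31.1
tool_pos: [0.6103, 0.3167, 0.0111]
tool_rot: [-1.548, 0.313, -0.313]
force: [-0.2, -0.7, -1.2]
width: 0.0588
```

```bash
python3 -m handwheel '[{"offset":[0,0,-2],"yaw":0,"gripper":255},{"offset":[0,0,-1],"yaw":0,"gripper":255},{"offset":[0,0,0],"yaw":0,"gripper":255},{"offset":[0,0,0],"yaw":0,"gripper":255},{"offset":[0,0,0],"yaw":0,"gripper":0},{"offset":[0,0,0],"yaw":0,"gripper":0},{"offset":[0,0,0],"yaw":0,"gripper":0},{"offset":[0,0,0],"yaw":0,"gripper":0}]'
python3 -m handwheel '[{"offset":[0,0,10],"yaw":0,"gripper":0},{"offset":[0,0,35],"yaw":0,"gripper":0},{"offset":[0,0,45],"yaw":0,"gripper":0},{"offset":[0,0,45],"yaw":0,"gripper":0},{"offset":[0,0,25],"yaw":0,"gripper":0},{"offset":[0,0,20],"yaw":0,"gripper":0},{"offset":[0,0,0],"yaw":0,"gripper":0},{"offset":[0,0,0],"yaw":0,"gripper":0}]'
python3 - <<'E'
from h import *
d=grab("wrist","w12");t=grab("top","top2")
P=[]
for p in([.6105,.3167,.01],[.6265,.1855,.02]):
    u,v=map(int,proj(d,p));P.append(cv2.resize(d["frame"][v-50:v+50,u-50:u+50],None,fx=4,fy=4));print("w12",u-50,v-50)
cv2.imwrite("pics/c12.png",np.hstack(P))
E
```

```text
clock: 31.9
tool_pos: [0.6104, 0.3168, 0.0083]
tool_rot: [-1.548, 0.313, -0.313]
force: [-1.1, 1.1, 0.3]
width: 0.0825
clock: 32.7
tool_pos: [0.6103, 0.3166, 0.1882]
tool_rot: [-1.548, 0.313, -0.313]
force: [-0.1, 0.1, -1.1]
width: 0.0871
w12 268 133
w12 172 189
```

View pics/c12.png

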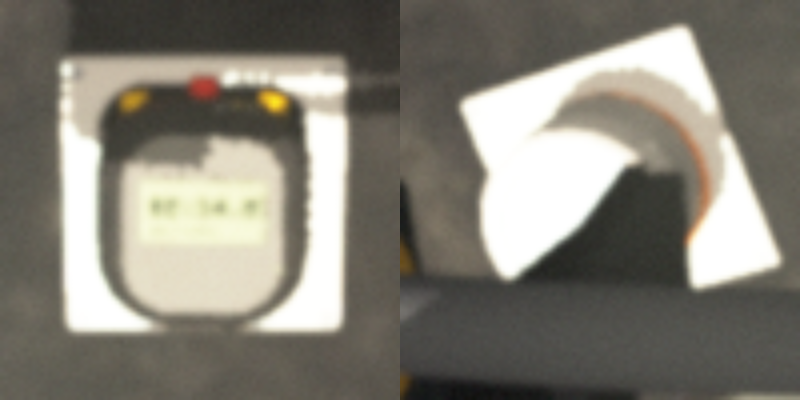

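Watch: square on its pad, body columns 100–308 against pad columns 62–347, with white margins all round. Tin: a thin, even orange line on the camera side only. That was the 16th picture, so the last checks are numeric.

```bash
python3 - <<'E'
from h import *
d=load("w12");f=lambda x,y,z:onz(d,268+x/4,133+y/4,z)[:2]*1000
pad=np.mean([f(*p,.004) for p in((62,62),(347,57),(345,328),(68,330))],0)
c,s=np.cos(-.4),np.sin(-.4);Rz=np.array([[c,s],[-s,c]])
fa=(f(203,135,.021)+f(203,318,.021))/2;bo=(f(100,220,.012)+f(308,220,.012))/2
print("pad",pad,"face-pad (pad axes)",Rz@(fa-pad),"expect ~(+4..5,0); body y",(Rz@(bo-pad))[1])
v=f(274,101,.016)-f(132,101,.016);print("btn yaw",np.arctan2(v[1],v[0])-np.pi/2)
a,b=load("top0")["frame"],load("top2")["frame"]
for n,(u,v) in dict(bottle=(316,230),tape=(377,238)).items():
    p=a[v-26:v+26,u-26:u+26].astype(np.float32);q=b[v-26:v+26,u-26:u+26].astype(np.float32)
    print(n,cv2.phaseCorrelate(cv2.cvtColor(p,6),cv2.cvtColor(q,6)),abs(p-q).mean())
t=load("top2")
for n,k,p in(("crucpad","white",(431,162)),("cubepad","white",(313,160))):
    c=blob(t,*p,k,28);print(n,cv2.contourArea(c),rect(t,c,.004))
E
```

```text
pad [611.0361152  317.30911336] face-pad (pad axes) [ 5.06199162 -0.7508307 ] expect ~(+4..5,0); body y -0.44955460794708185
btn yaw -0.39826750141851264
bottle ((-0.005446051977148869, -0.1283847175297801), 0.9348230953896814) 3.4040928
tape ((-0.007845100311588027, -0.02804594332515009), 0.9846487352713963) 4.6473126
crucpad 1377.5 (622.9, -215.2, 93.6, 107.3, np.float64(1.57))
cubepad 1211.5 (633.4, 53.3, 83.1, 82.0, np.float64(1.216))
```

```bash
python3 -c "
from workcell import ticket,read_state
print(read_state()['clock'],ticket.hand_in())"
```

```text
the job is handed in; nothing more can be done
32.8 None
```

I set out the kit in the order asked and handed it in at 32.8 s, with the gripper open and clear above the pads. The tin is on the disc, the crucible on the ring, the cube on the green square and the stopwatch face up on the black rectangle.

**Last checks:**
- **Stopwatch:** within about 1 mm of its pad centre, at yaw −0.398 against the pad's −0.40.
- **Cube:** looks square to its pad by eye, with even green slivers of about 1 mm on two sides. I did not get a clean number for its offset.
- **Tin:** about 1–2 mm off centre by the wrist camera. A rougher top-camera reading put it about 4 mm off along x; I took the wrist view as the better one and did not correct it.
- **Crucible:** about 1.5–2.7 mm off the ring centre, depending on whether I compare it with the ring or with the pad's corners. I left it rather than grasp it again.
- **Bottle and tape:** they had not moved, to within 0.15 pixel in the top view.

**Disagreements and failures:**
- **Stopwatch direction:** the text says its y points along world x at the start, but in the images the 60 mm side lay along world y. I grasped it across that 60 mm side.
- **Crucible pad:** the final top-view check was unusable, because its white blob merged with the white edge of the table.

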